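# Stand up the toppled fitting and mark its flange edge

## Robot

A 7-joint arm with a two-finger parallel gripper is mounted at the origin on the work surface. World frame = base frame: x ahead of the robot, y to its left, z up, the work surface at z = 0. Lengths are in m, angles in rad, forces in N, time in s.
With the tool pointing down it reaches from about 0.425 to 0.875 m from the base axis. Payload 9.9 kg.
Tool frame: the origin (TCP) lies on the mounting face of the last link; the fingertips stand 173 mm ahead of it and the grasp point (between the pads) lies grasp_offset ahead of it (grasp_offset is the distance from the TCP to the grasp point, in m); z points along the fingers, y is the line along which they close (so a half turn about z gives the same grasp; the last joint's range is limited). The gripper opens to 85 mm and grips with 20 to 120 N. Pads are 22 mm wide; open, the fingers measure 114 mm over their backs; the gripper's body (76 mm by 85 mm) begins 54 mm behind the grasp point. The pads swing forward as they close: fully open they stand 13 mm farther back than shut.
Start: joints at [1.103, 0.576, 0.025, 1.437, -0.015, 1.129, -0.057], TCP at [0.253, -0.626, 0.405] pointing down, gripper open.
Joint ranges: [-2.76, 2.76], [-0.34, 2.15], [-1.52, 1.57], [0.19, 2.46], [-1.09, 4.23], [0.17, 1.99], [-2.82, 2.82]. Speed limits (rad/s): [2.22, 2.22, 3.01, 3.01, 3.14, 3.14, 3.14].

## Interface

Orientations are given as a rotation vector (axis times angle).
In Python, from bench import * gives the robot as it stands.
- The arm moves only by the shell command python3 -m inch 'ROWS'. ROWS is JSON, a list of rows, each an object with "angular": the turn, a rotation vector about the tool's x, y, z in degrees, a list of three; "xyz": the shift along the tool's x, y, z in m, a list of three; "hand": the finger opening in m, from 0 to 0.0854. A call has 1 to 20 rows; each row is the pose to reach, as a shift and turn from the pose commanded when the call began, along the tool's axes at that moment; what a row does not reach only later rows make up. A row lasts 1/10 s, in which the tool goes at most 50 mm and 8.59 degrees, less where a joint would pass 70% of its speed; a pose out of reach is approached as far as the arm can. A call with a gripper value outside its range is refused whole. The fingers move at their own pace and stop on an object; the grip force is fixed at half the most. Time passes only in rows, so rows that repeat a pose let the fingers close. It gives the time, the measured TCP pose, the force, the opening and the grip force at its end, in the units of the state.
- get_obs(): the state, without advancing time (a new reading comes with each control period).
- capture(name): name is "scene" or "top" or "wrist"; returns a dict with "img" (384x512x3 uint8, red, green, blue), "K" (3x3 intrinsics, pixels), "cam_to_world" (4x4, takes a point from camera to world coordinates). Camera axes: x right, y up, looking along -z (the intrinsics and any distortion apply to the point x, -y, -z); pixel columns grow to the right and rows downward; lengths in m; the calibration is good to about 2 mm. A picture is of the moment at which its call begins. There is no depth.
- job_done(): hands the job in; it is judged then, once.
Trained networks look in a picture, given as the dict that the camera call returned (one of the last four; its "shot" number tells which), for a name from the list of things; names that differ only in an ending like _2 or _b are one class to them, and where a whole thing is asked for, a point or a joint stands for the part that bears it (a point fixed in the world has none). Each returns a list of dicts, best first, with "confidence" (0 to 1); they miss things now and then, are a little off and sometimes report something else, mostly with a low value. They report only what shows in the picture. A call takes as long as a camera call. They do not tell look-alikes from the thing itself.
- find_in(picture, target): "point" ([column, row] in pixels, amid what is visible of it).
The state is a dict: "t": time; "joint_pos": joint angles; "qvel": joint speeds; "joint_efforts": joint torques, N m; "tool_pos": TCP position; "eef_rot": TCP orientation; "wrist_force": force on the tool from outside, world axes, zero at the start; "moment": the same for the moment, N m; "gripper_width": opening from 0.0 (shut) to 1.0 (fully open); "gripper_force": force on a finger pad.
Only numpy, scipy, OpenCV 4.12 (cv2) and the standard library are available. Lean on these libraries where they do the work, as an engineer would, in place of code of your own. Each camera call takes 0.05 s, during which the arm holds its last target. There are 200 camera calls.

## Task

The square-flanged pipe fitting lying on its side has to be marked. Stand it upright on its flange on the steel plate of the marking station, clear of the marking pin; then push it square against the station's two stop blocks so that the sprung pin between them is driven fully in, and hold it pressed there steadily for two seconds. Then ease off and leave it standing upright on the plate with the pin sprung all the way out again, without disturbing the other stock on the bench.

Things in the scene. Friction and masses are not known exactly. Their poses are not given: they have to be found in the camera images.
- fitting: The aluminium fitting to mark, 0.4 kg, lying on its side, pipe end to the robot's left (+y), turned up to 40 degrees towards the robot. Square flange 80 x 80 x 20 mm; from its centre rises a round neck 48 mm in diameter (weld cone at its foot: 62 mm wide, 14 mm high); 140 mm tall overall. Origin: centre of the flange's underside; z along the neck to the pipe end; x, y square to the flange's sides.
- pipe_end (a point): Centre of the fitting's open pipe end, 140 mm from the flange's underside; axes as the fitting's. Lying, the fitting rests on one flange side and the rim of this end, so its axis dips 7.6 degrees towards this end. Centre of mass about 54 mm up from the flange's underside.
- marker: Marking station, fixed to the bench. Origin: centre of the underside of its flat steel plate, 200 (x) x 160 (y) x 6 mm thick. x is level and points away from the robot, within 17 degrees, to the stops. Behind the stops is a grey housing 60 mm tall (x = 102 to 152 mm). Against the stops the fitting's origin is at x = 40 mm.
- stop_face (a point): Point midway between the faces of the two dark steel stop blocks, on top of the plate (station x = 80 mm, y = 0, 6 mm above the bench); axes as the station's. The blocks are 34 mm tall above the bench; their flat faces span y = 12 to 50 mm on either side.
- pin (a joint): Travel of the sprung pin in m: 0 out, 0.012 fully in. Round, 12 mm in diameter, level, at y = 0, 10 mm above the plate; out, it stands 12 mm proud of the stop faces towards the robot (tip at station x = 68 mm). 5.5 N to start, 8.5 N fully in. When the fitting is let go, the damped spring slides it back about 12 mm until the pin is out.
- sister: Bystander: a fitting of the same kind already standing upright near the back right of the bench. Origin: centre of its underside.
- coupling: Bystander: steel pipe coupling, upright cylinder 42 mm in diameter, 40 mm tall, in the middle of the bench between the fitting and the station. Origin: centre of its underside.
- valve: Bystander: gate valve with a handwheel, about 110 mm long, 135 mm tall, at the back of the bench. Origin: centre of its underside.
- reducer: Bystander: dark steel reducer, 80 mm in diameter at its foot and 80 mm tall, at the right. Origin: centre of its underside.
- wrench: Bystander: wrench 200 mm long lying at the right. Origin: its underside.
- flanges: Bystander: stack of three round flanges 110 mm in diameter, 54 mm tall, at the left. Origin: centre of its underside.
- tee: Bystander: dark steel pipe tee 130 mm long, 52 mm thick, lying at the left. Origin: below its centre, at the bench.
There are look-alikes about, which are no part of the job. Leave any blue or purple look-alike of the fitting alone.

How it is judged:
On the way, in this order (a step that is already met when the one before it is completed fails the run):
1. the fitting stands upright on the station's plate, clear of the pin (angle between fitting's own z axis and vertical below 0.06 rad and z of fitting in the frame of marker between 0.002 and 0.01 m and x of fitting in the frame of marker between -0.07 and 0.029 m and y of fitting in the frame of marker between -0.05 and 0.05 m and value of joint pin below 0.002 m), for 0.3 s.
2. the fitting is held against the stops with the pin fully in, for 1.5 s without a break (value of joint pin above 0.0102 m and x of fitting in the frame of marker above 0.0375 m and angle between fitting's own z axis and vertical below 0.08 rad), for 1.5 s.
At the end, for the whole second after the job is handed in: The fitting stands upright (within 2 degrees) and at rest on the station's plate, its centre within 50 mm of the plate's centre line and at most 70 mm nearer the robot than the plate's centre, with the pin out to within 2 mm (angle between fitting's own z axis and vertical below 0.04 rad and z of fitting in the frame of marker between 0.003 and 0.009 m and x of fitting in the frame of marker between -0.07 and 0.0305 m and y of fitting in the frame of marker between -0.05 and 0.05 m and value of joint pin below 0.002 m and linear speed of fitting below 0.02 m/s); the robot touches nothing.
It fails at once if a bystander (sister, coupling, valve, reducer, wrench, flanges or tee) is moved by more than 25 mm (distance of any of sister, coupling, valve, reducer, wrench, flanges, tee from where it was at the start of the episode above 0.025 m).
It also fails if it takes over 70 s, if anything falls off the work surface, if the arm or the gripper's body presses on something with over 40 N, if the wrist force passes 120 N, or if a joint passes its speed limit or range.

## Working session

There is one attempt and no reset: what is moved stays moved. The work goes in short steps, Python scripts to look and compute and a shell command to move; the robot and the scene stay as the last step left them, time stands still between calls to the robot, and variables do not carry over. Pictures are saved under pics/ and viewed, at most 11 in all, crops included, and the job is handed in when it is done.

```bash
mkdir -p pics; ls; cat > h.py <<'E'
from bench import *
import numpy as np, cv2
from scipy.spatial.transform import Rotation as R
def ray(p,uv):
    K=p["K"];T=np.array(p["cam_to_world"]);d=np.linalg.solve(np.array(K),[uv[0],uv[1],1.]);d=np.array([d[0],-d[1],-d[2]])
    return T[:3,3],T[:3,:3]@d
def atz(p,uv,z):
    o,d=ray(p,uv);return o+d*(z-o[2])/d[2]
def proj(p,X):
    T=np.array(p["cam_to_world"]);c=T[:3,:3].T@(np.array(X)-T[:3,3]);q=np.array(p["K"])@[c[0],-c[1],-c[2]];return q[:2]/q[2]
def save(p,n,crop=None,s=1):
    im=np.array(p["img"])[:,:,::-1]
    if crop: a,b,c,d=crop;im=im[b:d,a:c]
    cv2.imwrite("pics/"+n,cv2.resize(im,None,fx=s,fy=s,interpolation=cv2.INTER_CUBIC))
E
python3 - <<'E'
from h import *
o=get_obs();print({k:np.round(v,3) for k,v in o.items()})
for n in("scene","top"):
    p=capture(n);save(p,n+".png",None,1.5);print(n,p.keys(),np.round(p["K"],1).tolist(),np.round(p["cam_to_world"],3).tolist())
    for t in("fitting","marker","pipe_end","stop_face","pin","coupling","sister"):
        try: print(t,[(np.round(r["point"]),round(r["confidence"],2),np.round(atz(p,r["point"],.03),3)) for r in find_in(p,t)])
        except Exception as e: print(t,e)
E
```

```text
pics
{'t': np.float64(0.0), 'joint_pos': array([ 1.103,  0.577,  0.025,  1.438, -0.015,  1.129, -0.057]), 'qvel': array([ 0.001, -0.001, -0.   , -0.   , -0.002, -0.   ,  0.   ]), 'joint_efforts': array([-1.0000e-03, -7.6575e+01,  2.2500e+00, -2.8596e+01,  1.5000e-02,
        1.3000e-02, -0.0000e+00]), 'tool_pos': array([ 0.253, -0.626,  0.404]), 'eef_rot': array([-3.082e+00, -5.990e-01,  1.000e-03]), 'wrist_force': array([-0.708, -0.17 ,  0.174]), 'moment': array([-0.005,  0.014, -0.034]), 'gripper_force': np.float64(0.0), 'gripper_width': np.float64(1.002)}
scene dict_keys(['img', 'K', 'cam_to_world', 'shot']) [[348.1, 0.0, 257.6], [0.0, 348.1, 188.5], [0.0, 0.0, 1.0]] [[-0.564, -0.492, 0.664, 1.344], [0.826, -0.351, 0.441, 0.494], [0.016, 0.797, 0.604, 0.734], [0.0, 0.0, 0.0, 1.0]]
fitting [(array([256., 152.]), 0.87, array([ 0.377, -0.157,  0.03 ])), (array([370., 190.]), 0.83, array([0.359, 0.292, 0.03 ])), (array([326., 219.]), 0.67, array([0.574, 0.233, 0.03 ])), (array([308., 178.]), 0.65, array([0.414, 0.088, 0.03 ])), (array([443., 234.]), 0.41, array([0.435, 0.54 , 0.03 ]))
[... 854 characters left out ...]
]), 0.84, array([ 0.383, -0.159,  0.03 ])), (array([182., 195.]), 0.74, array([0.587, 0.218, 0.03 ])), (array([159., 267.]), 0.6, array([0.356, 0.287, 0.03 ]))]
marker [(array([318., 178.]), 0.58, array([ 0.643, -0.229,  0.03 ]))]
pipe_end [(array([294., 260.]), 0.8, array([ 0.377, -0.147,  0.03 ])), (array([181., 200.]), 0.78, array([0.573, 0.218, 0.03 ])), (array([225., 256.]), 0.73, array([0.39 , 0.076, 0.03 ])), (array([156., 270.]), 0.72, array([0.347, 0.299, 0.03 ]))]
stop_face [(array([321., 178.]), 0.96, array([ 0.644, -0.241,  0.03 ]))]
pin []
coupling [(array([251., 212.]), 0.52, array([ 0.532, -0.009,  0.03 ]))]
sister [(array([380., 179.]), 0.76, array([ 0.641, -0.437,  0.03 ]))]
```

View pics/scene.png

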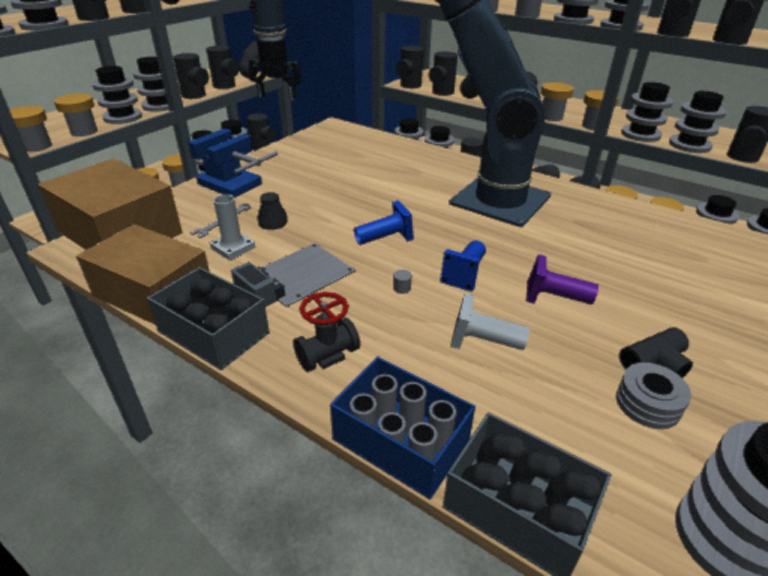

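View pics/top.png

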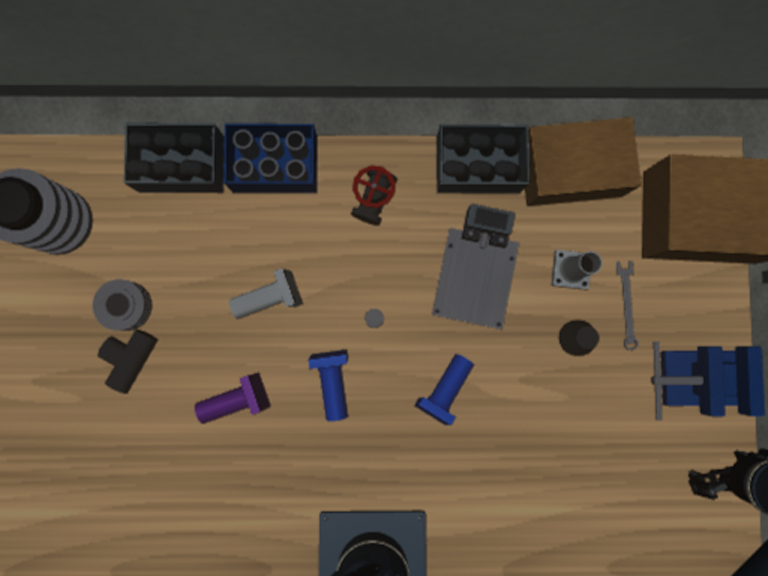

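The top view (raw pixel = shown/1.5) offers five candidates:
- silver lying fitting at raw (177,195)
- purple look-alike at (155,266)
- blue at (220,257)
- blue at (298,258)
- standing sister at (383,179)

By the description, the silver lying one at (177,195) is the fitting. The station plate is around (317,185), with its stops at the far end. Next I'll fit the poses and take the close crop.

```bash
cat > fit.py <<'E'
from h import *
from scipy.optimize import differential_evolution, minimize
def fitting_parts():
    g=np.linspace(0,2*np.pi,24,endpoint=False)
    ring=lambda r,z:np.c_[r*np.cos(g),r*np.sin(g),0*g+z]
    fl=np.array([[a,b,z] for a in(-.04,.04) for b in(-.04,.04) for z in(0,.02)])
    return [fl,np.r_[ring(.031,.02),ring(.024,.034)],np.r_[ring(.024,.03),ring(.024,.14)]]
def lying(x,y,yaw): # x,y: flange underside centre; yaw: heading of n
    a=np.arctan2(16,120);c,s=np.cos(yaw),np.sin(yaw)
    n=np.array([c*np.cos(a),s*np.cos(a),-np.sin(a)]);h=np.array([-s,c,0]);u=np.cross(n,h)
    z0=.04*np.cos(a)+.02*np.sin(a)
    return np.c_[h,u,n],np.array([x,y,z0])   # fitting x=h, y=u
def sil(p,parts,Rm,t,S=4):
    m=np.zeros((384*1,512*1),np.uint8)
    for q in parts:
        uv=np.array([proj(p,Rm@v+t) for v in q])
        cv2.fillConvexPoly(m,cv2.convexHull(np.round(uv*16).astype(np.int32)),255,cv2.LINE_AA,4)
    return m/255.
def grey(p,lo=85):
    im=cv2.cvtColor(np.array(p["img"]),cv2.COLOR_RGB2HSV);return ((im[...,1]<60)&(im[...,2]>lo)).astype(float)
def fit(pics,masks,x0,w=.03):
    P=fitting_parts()
    def cost(v):
        Rm,t=lying(*v);return sum(np.abs(sil(p,P,Rm,t)-m).sum() for p,m in zip(pics,masks))
    b=[(x0[0]-w,x0[0]+w),(x0[1]-w,x0[1]+w),(x0[2]-.5,x0[2]+.5)]
    r=differential_evolution(cost,b,popsize=12,maxiter=40,seed=1,tol=1e-4);return r.x,r.fun
E
python3 - <<'E'
from fit import *
import bench
print([ (k,getattr(bench,k)) for k in dir(bench) if 'grasp' in k.lower()])
T=capture("top");S=capture("scene")
def near(p,m,c,r):
    k=np.zeros_like(m);u=proj(p,c);cv2.circle(k,tuple(int(round(a)) for a in u),r,1,-1);return m*k
c=[.58,.22,.03]
ms=[near(T,grey(T),c,45),near(S,grey(S),c,48)]
for i,m in enumerate(ms):print(m.sum())
x,f=fit([T,S],ms,[.6,.17,2.0]);print(x,np.degrees(x[2]),f)
for i in(0,1):
    y,g=fit([(T,S)[i]],[ms[i]],[.6,.17,2.0]);print(i,y,g)
Rm,t=lying(*x);out=[]
for p in(T,S):
    im=np.array(p["img"])[:,:,::-1].copy();u=proj(p,c).astype(int)
    big=cv2.resize(im,None,fx=4,fy=4)
    for q in fitting_parts():
        uv=np.array([proj(p,Rm@v+t) for v in q])*4+1.5
        cv2.polylines(big,[cv2.convexHull(uv.astype(np.int32))],True,(0,255,0),1)
    out.append(big[u[1]*4-200:u[1]*4+200,u[0]*4-200:u[0]*4+200])
cv2.imwrite("pics/fit.png",np.hstack(out))
# station: view crop
u=proj(T,[.66,-.22,.006]).astype(int);v=proj(S,[.66,-.22,.006]).astype(int)
a=[cv2.resize(np.array(p["img"])[w[1]-48:w[1]+48,w[0]-48:w[0]+48,::-1],None,fx=4,fy=4,interpolation=cv2.INTER_CUBIC) for p,w in((T,u),(S,v))]
cv2.imwrite("pics/stn.png",np.hstack(a));print(u,v)
E
```

```text
[('grasp_offset', 0.1547)]
598.0
778.0
[0.59841866 0.17140225 1.89652365] 108.6628006333669 651.913725490196
0 [0.60276267 0.17451294 1.93069997] 311.02745098039213
1 [0.59376514 0.17007954 1.87393658] 325.37254901960785
[313 173] [195 186]
```

View pics/fit.png

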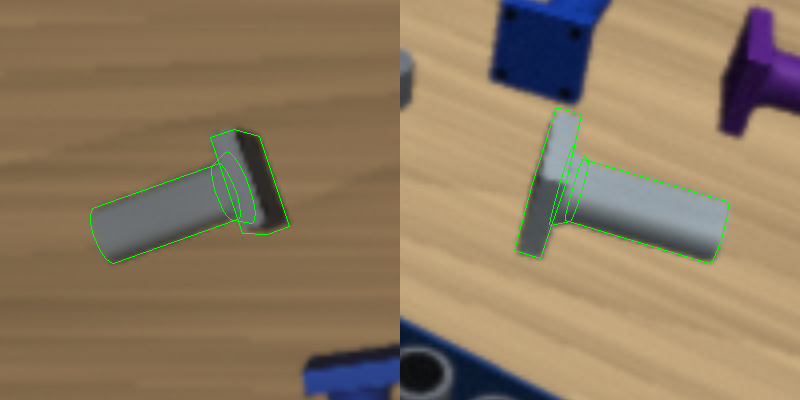

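View pics/stn.png

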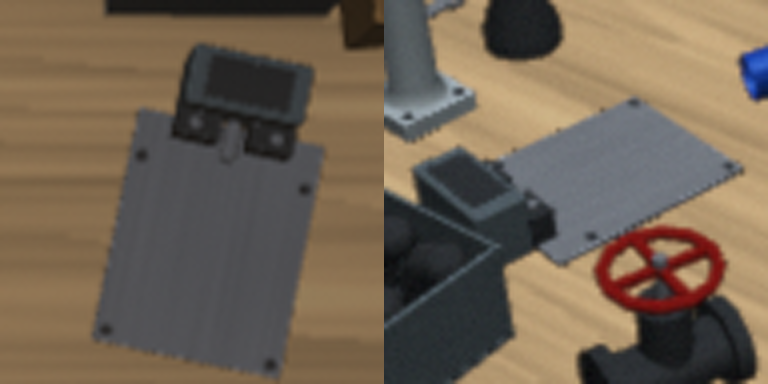

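The fit crop shows the silver fitting, matching the outline in both views: flange centre near (0.598, 0.171), pipe heading 108.7°. The station crop gives four plate corners from the top and three from the side. The stops and pin are at the far end, around crop pixel (230,140).

```bash
python3 - <<'E'
from fit import *
from scipy.optimize import least_squares
T=capture("top");S=capture("scene")
f=lambda u,c:np.array(u)-48+np.array(c)/4-.375
ob=[(T,f((313,173),c),w) for c,w in [((138,107),(.1,.08)),((325,148),(.1,-.08)),((283,377),(-.1,-.08)),((94,340),(-.1,.08))]]
ob+=[(S,f((195,186),c),w) for c,w in [((250,98),(-.1,-.08)),((357,170),(-.1,.08)),((177,264),(.1,.08))]]
def res(v,k=ob):
    c,s=np.cos(v[2]),np.sin(v[2])
    return np.concatenate([proj(p,[v[0]+c*a-s*b,v[1]+s*a+c*b,.006])-uv for p,uv,(a,b) in k])
for k in(ob,ob[:4],ob[4:]):
    r=least_squares(res,[.65,-.22,-.2],kwargs=dict(k=k));print(np.round(r.x,4),np.degrees(r.x[2]),np.round(r.fun,1))
for n,z in(("sister",.07),("reducer",.04),("coupling",.02),("valve",.07)):
    for p in(T,S):print(n,[(np.round(atz(p,r["point"],z),3)[:2],round(r["confidence"],2)) for r in find_in(p,n)][:2])
o=get_obs();print(repr(o["joint_pos"]),R.from_rotvec(o["eef_rot"]).as_matrix().round(3))
E
```

```text
[ 0.6227 -0.2303 -0.2022] -11.583690573901627 [ 0.1 -0.  -0.1 -0.8 -0.5  0.2 -0.4 -0.1 -0.2 -0.8  0.5 -1.1 -0.6 -0.3]
[ 0.6221 -0.2311 -0.2007] -11.49940500418851 [ 0.2  0.2  0.1 -0.7 -0.2  0.4 -0.1  0.1]
[ 0.6256 -0.2273 -0.2006] -11.490805850860921 [-0.2 -0.3  0.7 -0.4 -0.4  0.5]
sister [(array([ 0.635, -0.421]), 0.83)]
sister [(array([ 0.672, -0.417]), 0.97)]
reducer [(array([ 0.485, -0.438]), 0.91)]
reducer [(array([ 0.508, -0.44 ]), 0.73), (array([0.599, 0.237]), 0.2)]
coupling [(array([ 0.522, -0.007]), 0.67)]
coupling [(array([0.55 , 0.007]), 0.46)]
valve [(array([ 0.806, -0.004]), 0.8), (array([0.562, 0.207]), 0.65)]
valve [(array([0.821, 0.017]), 0.93), (array([ 0.545, -0.392]), 0.43)]
array([ 1.10321962,  0.57571661,  0.02490355,  1.43707894, -0.01499139,
        1.1290008 , -0.05653365]) [[ 0.927  0.374 -0.   ]
 [ 0.374 -0.927  0.   ]
 [-0.    -0.    -1.   ]]
```

```bash
python3 -m inch '[{"xyz":[0,0,0],"angular":[0,0,8],"hand":0.085},{"xyz":[0.03,0,0],"angular":[0,8,8],"hand":0.085},{"xyz":[0.03,0,-0.03],"angular":[8,8,8],"hand":0.085},{"xyz":[0.03,0,-0.03],"angular":[8,8,8],"hand":0.085},{"xyz":[0.03,0,-0.03],"angular":[8,8,8],"hand":0.085}]'; python3 -c "
from bench import *;o=get_obs();print(o['joint_pos'],o['tool_pos'],o['eef_rot'])"
```

```text
t: 1.9
tool_pos: [0.2805, -0.6153, 0.4351]
eef_rot: [-2.954, -0.361, -0.165]
wrist_force: [-0.4, -0.6, 0.1]
gripper_width: 0.998
gripper_force: 0.0
[ 1.11838841  0.59639844 -0.00233504  1.32190649 -0.15958621  1.34339569
 -0.16555609] [ 0.28050589 -0.61531274  0.43507275] [-2.95382591 -0.36133399 -0.16494957]
```

```bash
cat > rel.py <<'E'
from h import *
def rel(pos,M,o=None):
    o=o or get_obs();A=R.from_rotvec(o["eef_rot"]).as_matrix()
    print("xyz",(A.T@(np.array(pos)-o["tool_pos"])).round(4).tolist(),"ang",np.degrees(R.from_matrix(A.T@M).as_rotvec()).round(2).tolist())
def log():
    o=get_obs();open("log.txt","a").write(" ".join("%.6f"%v for v in [*o["joint_pos"],*o["tool_pos"],*o["eef_rot"]])+"\n");return o
def down(ay): # tool down, tool y at heading ay (rad)
    y=np.array([np.cos(ay),np.sin(ay),0]);z=np.array([0,0,-1.]);return np.c_[np.cross(y,z),y,z]
E
echo "1.10321962 0.57571661 0.02490355 1.43707894 -0.01499139 1.1290008 -0.05653365 0.253 -0.626 0.4045 -3.082 -0.599 0.001" > log.txt
python3 - <<'E'
from rel import *
log();rel([.45,-.30,.45],down(np.radians(-40)))
E
```

```text
xyz [0.2379, -0.2622, 0.0549] ang [-5.79, -9.8, -35.94]
```

```bash
python3 -m inch '[{"xyz":[0.12,-0.13,0.02],"angular":[-3,-5,-18],"hand":0.085},{"xyz":[0.12,-0.13,0.02],"angular":[-3,-5,-18],"hand":0.085},{"xyz":[0.12,-0.13,0.02],"angular":[-3,-5,-18],"hand":0.085},{"xyz":[0.12,-0.13,0.02],"angular":[-3,-5,-18],"hand":0.085},{"xyz":[0.12,-0.13,0.02],"angular":[-3,-5,-18],"hand":0.085},{"xyz":[0.12,-0.13,0.02],"angular":[-3,-5,-18],"hand":0.085}]'; python3 -c "
from rel import *
log()"
python3 -m inch '[{"xyz":[0.12,-0.13,0.035],"angular":[-15,20,-18],"hand":0.085},{"xyz":[0.12,-0.13,0.035],"angular":[-15,20,-18],"hand":0.085},{"xyz":[0.12,-0.13,0.035],"angular":[-15,20,-18],"hand":0.085},{"xyz":[0.12,-0.13,0.035],"angular":[-15,20,-18],"hand":0.085},{"xyz":[0.12,-0.13,0.035],"angular":[-15,20,-18],"hand":0.085},{"xyz":[0.12,-0.13,0.035],"angular":[-15,20,-18],"hand":0.085}]'
cat > fk.py <<'E'
from rel import *
from scipy.optimize import least_squares
import itertools
def fk(q,d,s):
    d1,d3,d5,d7,a,b,c,e,bx,by=d
    Rz=lambda t:R.from_euler('z',t).as_matrix();Ry=lambda t:R.from_euler('y',t).as_matrix();z=np.array([0,0,1.]);x=np.array([1.,0,0])
    A=Rz(b+s[0]*q[0]);p=np.array([bx,by,d1]);A=A@Ry(q[1]);p=p+A@z*d3;A=A@Rz(s[1]*q[2]);p=p+A@x*a;A=A@Ry(q[3]);p=p-A@x*a+A@z*d5
    A=A@Rz(s[2]*q[4])@Ry(q[5]);p=p+A@x*e+A@z*d7;A=A@Rz(s[3]*q[6]+c);return p,A
def solve():
    D=np.loadtxt("log.txt");best=None
    for s in itertools.product((1,-1),repeat=4):
      for b0 in(-2.29,-.084,0):
       for c0 in(0,1.57,3.14,-1.57):
        def res(d):
            o=[]
            for r in D:
                p,A=fk(r[:7],d,s);o+=list((p-r[7:10])*3);o+=list((R.from_rotvec(r[10:])*R.from_matrix(A).inv()).as_rotvec())
            return np.r_[o,(np.array(d)-[.36,.42,.4,.13,0,b0,c0,0,0,0])[[0,1,2,3,4,7,8,9]]*1e-3,d[8]*.1,d[9]*.1]
        r=least_squares(res,[.36,.42,.4,.13,0,b0,c0,0,0,0],max_nfev=40)
        if best is None or r.cost<best[0]:best=(r.cost,r.x,s,r.fun)
    return best
E
python3 - <<'E'
from fk import *
log();b=solve();print(b[0],b[1].round(4),b[2]);print(b[3].round(4));print(np.loadtxt("log.txt").round(3))
E
```

```text
t: 2.5
tool_pos: [0.3659, -0.4589, 0.4497]
eef_rot: [-2.941, -0.847, -0.084]
wrist_force: [-1.0, 0.1, 0.8]
gripper_width: 0.996
gripper_force: 0.0
t: 3.1
tool_pos: [0.3985, -0.2843, 0.432]
eef_rot: [2.705, 1.234, 0.714]
wrist_force: [-0.7, -0.4, 0.5]
gripper_width: 0.992
gripper_force: 0.0
5.943237175771457e-05 [ 2.8190e-01  5.4120e-01  3.8690e-01  1.7190e-01  1.6600e-02 -4.8000e-03
  1.5661e+00 -7.0000e-04 -3.4200e-02 -2.6100e-02] (-1, -1, -1, -1)
[ 0.0036 -0.0013 -0.0001  0.0018  0.001   0.0003 -0.0021 -0.0026  0.0011
  0.0004  0.0008  0.0002 -0.0026  0.0067  0.0003  0.0001  0.0004  0.0001
  0.0012 -0.0027 -0.0013  0.0021  0.0005  0.0007 -0.0001  0.0001 -0.
  0.      0.     -0.     -0.     -0.     -0.0034 -0.0026]
[[ 1.103e+00  5.760e-01  2.500e-02  1.437e+00 -1.500e-02  1.129e+00
  -5.700e-02  2.530e-01 -6.260e-01  4.040e-01 -3.082e+00 -5.990e-01
   1.000e-03]
 [ 1.118e+00  5.960e-01 -2.000e-03  1.322e+00 -1.600e-01  1.343e+00
  -1.660e-01  2.810e-01 -6.150e-01  4.350e-01 -2.954e+00 -3.610e-01
  -1.650e-01]
 [ 8.990e-01  4.230e-01 -8.300e-02  1.584e+00 -5.500e-02  1.184e+00
  -1.650e-01  3.660e-01 -4.590e-01  4.500e-01 -2.941e+00 -8.470e-01
  -8.400e-02]
 [ 9.680e-01  2.330e-01 -3.770e-01  2.005e+00 -4.610e-01  6.500e-01
   2.320e-01  3.980e-01 -2.840e-01  4.320e-01  2.705e+00  1.234e+00
   7.140e-01]]
```

```bash
cat >> fk.py <<'E'
LO=np.array([-2.76,-.34,-1.52,.19,-1.09,.17,-2.82])+.06;HI=np.array([2.76,2.15,1.57,2.46,4.23,1.99,2.82])-.06
DP=[.2819,.5412,.3869,.1719,.0166,-.0048,1.5661,-.0007,-.0342,-.0261];SG=(-1,)*4
rng=np.random.default_rng(0)
def ik(p,M,q0,n=0):
    best=None
    for i in range(n+1):
        s=np.clip(q0,LO,HI) if i==0 else rng.uniform(LO,HI)
        def f(q):
            a,A=fk(q,DP,SG);return np.r_[(a-p)*5,R.from_matrix(A.T@M).as_rotvec(),(q-q0)*1e-3]
        r=least_squares(f,s,bounds=(LO,HI),max_nfev=60)
        e=np.abs(r.fun[:6]).max()
        if best is None or (e<.01 and (best[0]>=.01 or np.abs(r.x-q0).max()<np.abs(best[1]-q0).max())) or (best[0]>=.01 and e<best[0]):best=(e,r.x)
    return best
GO=.1547
SX,SY,SYAW=.6230,-.2303,np.radians(-11.55)
from fit import lying
FL=lying(.5985,.1714,np.radians(108.7))
def toolF(phi,s,flip): # tool in fitting frame: fitting x=h,z=n,y=u ; tool z = -cos(phi) y - sin(phi) z
    z=np.array([0,-np.cos(phi),-np.sin(phi)]);y=np.array([flip,0,0.]);return np.c_[np.cross(y,z),y,z],np.array([0,0,s])-GO*z
def place(k,x=-.02,y=0,dz=0):
    c,s=np.cos(SYAW),np.sin(SYAW)
    return R.from_euler('z',SYAW+k*np.pi/2).as_matrix(),np.array([SX+c*x-s*y,SY+s*x+c*y,.006+dz])
def tw(F,t):return F[1]+F[0]@t[1],F[0]@t[0]
E
python3 - <<'E'
from fk import *
q0=get_obs()["joint_pos"]
for phi in(25,10,-5,-20):
  for flip in(1,-1):
    t=toolF(np.radians(phi),.085,flip);g=ik(*tw(FL,t),q0,6)
    print(phi,flip,"grasp %.3f"%g[0],g[1].round(2))
    if g[0]>.01:continue
    for k in range(4):
        r=ik(*tw(place(k),t),g[1],8)
        if r[0]<.05:print("   k",k,"%.3f"%r[0],r[1].round(2),"heading",np.degrees(np.arctan2(*(place(k)[0]@t[0][:,2])[[1,0]])).round())
E
```

```text
25 1 grasp 0.000 [-0.53  0.95 -0.28  1.51  0.85  1.14  2.21]
   k 0 0.000 [-0.61  1.26  0.92  1.52  0.28  0.95 -0.44] heading -102.0
   k 2 0.000 [ 0.63  1.11  0.14  1.32 -1.01  1.61 -2.14] heading 78.0
25 -1 grasp 0.000 [-0.38  1.   -0.56  1.51  1.04  1.29 -1.05]
   k 0 0.000 [ 0.19  1.12 -0.58  1.52  1.39  1.77  1.99] heading -102.0
   k 2 0.000 [ 1.08  1.26 -0.82  1.32 -0.27  1.23  0.5 ] heading 78.0
10 1 grasp 0.000 [-0.23  0.94 -0.61  1.58  0.92  1.08  2.21]
   k 0 0.000 [-0.6   1.36  0.85  1.45  0.51  1.11 -0.66] heading -102.0
   k 2 0.000 [ 0.78  1.24 -0.1   1.23 -0.97  1.69 -2.19] heading 78.0
10 -1 grasp 0.000 [-0.36  0.88 -0.37  1.58  0.74  0.96 -0.8 ]
   k 0 0.000 [-0.07  1.18 -0.18  1.45  1.28  1.71  2.  ] heading -102.0
   k 2 0.000 [ 1.11  1.41 -0.86  1.23 -0.37  1.37  0.56] heading 78.0
-5 1 grasp 0.000 [ 0.1   1.08 -1.05  1.63  1.07  1.13  2.19]
   k 0 0.000 [-0.47  1.4   0.56  1.37  0.88  1.44 -0.94] heading -102.0
   k 1 0.000 [ 1.23  1.81 -1.01  2.36  3.82  1.47 -0.21] heading -12.0
   k 2 0.000 [ 0.93  1.42 -0.44  1.14 -0.85  1.7  -2.3 ] heading 78.0
-5 -1 grasp 0.000 [-0.16  0.87 -0.5   1.63  0.59  0.81 -0.61]
   k 0 0.000 [-0.17  1.31 -0.    1.37  1.28  1.81  2.  ] heading -102.0
   k 1 0.000 [-0.45  1.83  1.04  2.36  2.53  1.84  0.14] heading -12.0
   k 2 0.000 [ 1.11  1.57 -0.91  1.14 -0.46  1.51  0.6 ] heading 78.0
-20 1 grasp 0.000 [ 0.16  1.   -0.87  1.64  0.69  0.82  2.56]
   k 0 0.000 [-0.56  1.64  0.83  1.29  0.76  1.47 -0.85] heading -102.0
   k 1 0.000 [ 1.1   1.76 -0.77  2.19  4.15  1.71 -0.46] heading -12.0
   k 2 0.000 [ 0.91  1.56 -0.46  1.06 -0.97  1.87 -2.29] heading 78.0
-20 -1 grasp 0.000 [ 0.01  0.89 -0.57  1.65  0.34  0.71 -0.31]
   k 0 0.000 [-0.25  1.46  0.18  1.29  1.26  1.89  2.02] heading -102.0
   k 1 0.000 [-0.49  1.95  0.96  2.19  2.15  1.77  0.16] heading -12.0
   k 2 0.000 [ 1.05  1.66 -0.82  1.06 -0.68  1.7   0.68] heading 78.0
```

```bash
cat >> fk.py <<'E'
TF=toolF(np.radians(25),.085,-1)
def back(P,d):return P[0]-P[1][:,2]*d,P[1]
def relrows(Ps):
    o=get_obs();A=R.from_rotvec(o["eef_rot"]).as_matrix()
    for p,M in Ps:print([*(A.T@(p-o["tool_pos"])).round(3).tolist()],np.degrees(R.from_matrix(A.T@M).as_rotvec()).round(1).tolist(),"world",p.round(3))
E
python3 - <<'E'
from fk import *
q0=get_obs()["joint_pos"];G=tw(FL,TF)
g=ik(*G,q0,6);b=ik(*back(G,.13),g[1]);print(q0.round(2),b[0],b[1].round(2),g[1].round(2))
Ps=[fk(q0+(b[1]-q0)*a,DP,SG) for a in(.25,.5,.75,1)];Ps[-1]=back(G,.13)
relrows(Ps);relrows([G])
P=tw(place(0,dz=.0),TF);print(P[0],P[1].round(2))
E
```

```text
[ 0.97  0.23 -0.38  2.01 -0.46  0.65  0.23] 3.6161133448189233e-07 [-0.72  0.84 -0.11  1.37  0.61  1.28 -0.76] [-0.65  0.93 -0.06  1.51  0.69  1.04 -0.82]
[0.136, -0.022, 0.093] [16.0, -4.0, -15.4] world [ 0.501 -0.159  0.395]
[0.273, -0.098, 0.178] [25.2, -15.2, -31.7] world [0.564 0.002 0.351]
[0.402, -0.228, 0.244] [23.4, -29.8, -48.7] world [0.577 0.191 0.308]
[0.508, -0.414, 0.276] [8.7, -41.4, -64.9] world [0.522 0.396 0.271]
[0.43, -0.382, 0.375] [8.7, -41.4, -64.9] world [0.545 0.33  0.161]
[ 0.63147742 -0.08892884  0.15637905] [[-0.08 -0.98 -0.18]
 [-0.41  0.2  -0.89]
 [ 0.91  0.   -0.42]]
```

```bash
python3 -m inch '[{"xyz":[0.136,-0.022,0.08],"angular":[16,-4,-15.4],"hand":0.085},{"xyz":[0.136,-0.022,0.08],"angular":[16,-4,-15.4],"hand":0.085},{"xyz":[0.136,-0.022,0.08],"angular":[16,-4,-15.4],"hand":0.085},{"xyz":[0.273,-0.098,0.15],"angular":[25.2,-15.2,-31.7],"hand":0.085},{"xyz":[0.273,-0.098,0.15],"angular":[25.2,-15.2,-31.7],"hand":0.085},{"xyz":[0.273,-0.098,0.15],"angular":[25.2,-15.2,-31.7],"hand":0.085},{"xyz":[0.273,-0.098,0.15],"angular":[25.2,-15.2,-31.7],"hand":0.085},{"xyz":[0.402,-0.228,0.21],"angular":[23.4,-29.8,-48.7],"hand":0.085},{"xyz":[0.402,-0.228,0.21],"angular":[23.4,-29.8,-48.7],"hand":0.085},{"xyz":[0.402,-0.228,0.21],"angular":[23.4,-29.8,-48.7],"hand":0.085},{"xyz":[0.402,-0.228,0.21],"angular":[23.4,-29.8,-48.7],"hand":0.085},{"xyz":[0.402,-0.228,0.21],"angular":[23.4,-29.8,-48.7],"hand":0.085},{"xyz":[0.508,-0.414,0.276],"angular":[8.7,-41.4,-64.9],"hand":0.085},{"xyz":[0.508,-0.414,0.276],"angular":[8.7,-41.4,-64.9],"hand":0.085},{"xyz":[0.508,-0.414,0.276],"angular":[8.7,-41.4,-64.9],"hand":0.085},{"xyz":[0.508,-0.414,0.276],"angular":[8.7,-41.4,-64.9],"hand":0.085},{"xyz":[0.508,-0.414,0.276],"angular":[8.7,-41.4,-64.9],"hand":0.085},{"xyz":[0.508,-0.414,0.276],"angular":[8.7,-41.4,-64.9],"hand":0.085}]'
python3 - <<'E'
from fk import *
o=log();G=tw(FL,TF);print(o["joint_pos"].round(2));relrows([back(G,.13),G]);b=solve();print(b[0],b[1].round(4),b[2])
p=capture("wrist");save(p,"wr.png");print(find_in(p,"fitting"),proj(p,FL[1]+FL[0][:,2]*.085),proj(p,FL[1]))
E
```

```text
t: 4.9
tool_pos: [0.5209, 0.4024, 0.2692]
eef_rot: [1.534, 2.153, -0.449]
wrist_force: [0.7, -0.1, 0.4]
gripper_width: 0.996
gripper_force: 0.0
[-0.72  0.77 -0.26  1.54  0.67  1.29 -0.94]
[-0.006, -0.001, 0.002] [0.2, -0.1, 0.3] world [0.522 0.396 0.271]
[-0.006, -0.001, 0.132] [0.2, -0.1, 0.3] world [0.545 0.33  0.161]
0.0013932350707298964 [ 0.1814  0.6104  0.3618  0.1511  0.031  -0.0543  1.5196  0.0364 -0.0018
 -0.0152] (-1, -1, -1, -1)
[{'point': [17.9, 125.4], 'confidence': 0.95}, {'point': [251.3, 219.0], 'confidence': 0.85}, {'point': [56.2, 251.3], 'confidence': 0.76}, {'point': [27.1, 293.5], 'confidence': 0.48}] [250.86188937 191.46969399] [250.48465638 255.92673542]
```

View pics/wr.png

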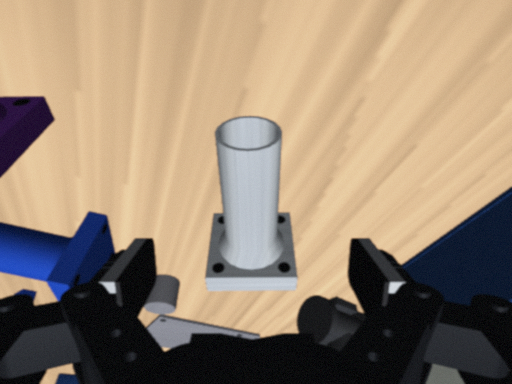

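The wrist view shows the silver fitting centred at column 250 between the open fingers (150 and 350), pipe end up, as the model predicted. I'll advance and close.

```bash
python3 -m inch '[{"xyz":[-0.006,-0.001,0.03],"angular":[0,0,0],"hand":0.085},{"xyz":[-0.006,-0.001,0.06],"angular":[0,0,0],"hand":0.085},{"xyz":[-0.006,-0.001,0.09],"angular":[0,0,0],"hand":0.085},{"xyz":[-0.006,-0.001,0.11],"angular":[0,0,0],"hand":0.085},{"xyz":[-0.006,-0.001,0.125],"angular":[0,0,0],"hand":0.085},{"xyz":[-0.006,-0.001,0.132],"angular":[0,0,0],"hand":0.085},{"xyz":[-0.006,-0.001,0.132],"angular":[0,0,0],"hand":0.085},{"xyz":[-0.006,-0.001,0.132],"angular":[0,0,0],"hand":0.085}]'
python3 - <<'E'
from fk import *
log();relrows([tw(FL,TF)])
E
python3 -m inch '[{"xyz":[0,0,0],"angular":[0,0,0],"hand":0.03},{"xyz":[0,0,0],"angular":[0,0,0],"hand":0.03},{"xyz":[0,0,0],"angular":[0,0,0],"hand":0.03},{"xyz":[0,0,0],"angular":[0,0,0],"hand":0.03},{"xyz":[0,0,0],"angular":[0,0,0],"hand":0.03},{"xyz":[0,0,0],"angular":[0,0,0],"hand":0.03},{"xyz":[0,0,0],"angular":[0,0,0],"hand":0.03},{"xyz":[0,0,0],"angular":[0,0,0],"hand":0.03},{"xyz":[0,0,0],"angular":[0,0,0],"hand":0.03},{"xyz":[0,0,0],"angular":[0,0,0],"hand":0.03}]'
```

```text
t: 5.8
tool_pos: [0.5452, 0.3273, 0.1644]
eef_rot: [1.538, 2.151, -0.447]
wrist_force: [0.5, -0.2, 0.4]
gripper_width: 0.994
gripper_force: 0.0
[0.004, 0.001, 0.001] [0.2, -0.1, 0.1] world [0.545 0.33  0.161]
t: 6.8
tool_pos: [0.5449, 0.3276, 0.1645]
eef_rot: [1.537, 2.151, -0.447]
wrist_force: [-1.4, 1.0, 5.3]
gripper_width: 0.546
gripper_force: 60.7
```

```bash
cat > fk2.py <<'E'
from fk import *
import fk as F
def fk(q,v,s=None):
    o=np.array(v[:21]).reshape(7,3);p=np.zeros(3);A=np.eye(3)
    for i in range(7):
        p=p+A@o[i];ax='zyzyzyz'[i];sg=1 if ax=='y' else -1
        A=A@R.from_euler(ax,sg*q[i]).as_matrix()
    A=A@R.from_euler('z',np.pi/2).as_matrix();return p+A@np.array([0,0,v[21]]),A
D=np.loadtxt("log.txt")[1:]
pri=np.zeros(22);pri[[2,8,14,21]]=[.3,.5,.4,.1]
def rs(v):
    e=[]
    for r in D:
        p,A=fk(r[:7],v);e+=list(p-r[7:10])
    return np.r_[np.array(e),(v-pri)*2e-3]
_r=least_squares(rs,pri)
F.fk=fk;F.DP=_r.x
E
python3 - <<'E'
from fk2 import *
import fk2
print(np.abs(_r.fun[:3*len(D)]).max(),_r.x.round(3).reshape(-1,11))
o=log();q=o["joint_pos"];print([np.degrees((R.from_rotvec(r[10:])*R.from_matrix(fk(r[:7],_r.x)[1]).inv()).magnitude()).round(2) for r in D])
cur=(o["tool_pos"],R.from_rotvec(o["eef_rot"]).as_matrix())
t=toolF(np.radians(25),.085,-1)
P=tw(place(0,dz=.10),t);up=(cur[0]+[0,0,.16],cur[1])
u=ik(*up,q);print(u[0],u[1].round(2))
p=ik(*P,u[1],10);print(p[0],p[1].round(2));e=ik(*tw(place(0,dz=0),t),p[1]);print(e[0],e[1].round(2))
Ps=[fk(u[1]+(p[1]-u[1])*a,_r.x) for a in(.2,.4,.6,.8,1)]
n=t[0].T@[0,0,1];fo=t[0].T@(-t[1])
for x in Ps: print("fit axis",(x[1]@n).round(2),"origin",(x[0]+x[1]@fo).round(3))
relrows([up]+Ps)
E
```

```text
Traceback (most recent call last):
NameError: name '_r' is not defined
```

```bash
sed -i 's/\b_r\b/rr/g' fk2.py; cat > plan.py <<'E'
from fk2 import *
print(np.abs(rr.fun[:3*len(D)]).max(),rr.x.round(3).reshape(-1,11))
o=log();q=o["joint_pos"];print([np.degrees((R.from_rotvec(r[10:])*R.from_matrix(fk(r[:7],rr.x)[1]).inv()).magnitude()).round(2) for r in D])
cur=(o["tool_pos"],R.from_rotvec(o["eef_rot"]).as_matrix())
t=toolF(np.radians(25),.085,-1)
P=tw(place(0,dz=.10),t);up=(cur[0]+[0,0,.16],cur[1])
u=ik(*up,q);print(u[0],u[1].round(2))
p=ik(*P,u[1],10);print(p[0],p[1].round(2));e=ik(*tw(place(0,dz=0),t),p[1]);print(e[0],e[1].round(2))
Ps=[fk(u[1]+(p[1]-u[1])*a,rr.x) for a in(.2,.4,.6,.8,1)]
n=t[0].T@[0,0,1];fo=t[0].T@(-t[1])
for x in Ps: print("fit axis",(x[1]@n).round(2),"origin",(x[0]+x[1]@fo).round(3))
relrows([up]+Ps)
E
python3 plan.py
```

```text
3.0533425863787933e-06 [[-0.    -0.     0.283 -0.    -0.007 -0.017  0.    -0.007  0.544 -0.
  -0.016]
 [ 0.044 -0.    -0.016  0.396  0.    -0.    -0.004 -0.    -0.     0.044
   0.144]]
[np.float64(0.0), np.float64(0.0), np.float64(0.0), np.float64(0.0), np.float64(0.0)]
3.760398541966311e-07 [-0.61  0.67 -0.25  1.59  0.68  1.29 -0.83]
2.3280680555570754e-05 [ 0.04  0.87 -0.39  1.66  1.16  1.66  2.04]
1.3327165751926744e-07 [ 0.03  1.02 -0.37  1.67  1.2   1.6   1.91]
fit axis [-0.7   0.7  -0.13] origin [0.661 0.091 0.199]
fit axis [-0.9   0.41  0.12] origin [0.695 0.017 0.175]
fit axis [-0.85  0.17  0.5 ] origin [ 0.696 -0.059  0.143]
fit axis [-0.52  0.04  0.86] origin [ 0.662 -0.141  0.115]
fit axis [-0. -0.  1.] origin [ 0.603 -0.226  0.106]
[-0.086, 0.0, -0.135] [0.0, 0.0, 0.0] world [0.545 0.328 0.325]
[-0.152, 0.01, -0.073] [6.9, -5.0, -31.2] world [0.583 0.247 0.307]
[-0.218, 0.009, -0.013] [16.5, -5.3, -62.3] world [0.61  0.163 0.292]
[-0.283, -0.003, 0.044] [27.3, 0.2, -93.0] world [0.627 0.078 0.279]
[-0.346, -0.023, 0.099] [37.3, 12.4, -122.7] world [ 0.634 -0.006  0.267]
[-0.405, -0.053, 0.149] [43.9, 32.2, -150.6] world [ 0.631 -0.089  0.256]
```

```bash
python3 -m inch '[{"xyz":[-0.02,0,-0.032],"angular":[0,0,0],"hand":0.03},{"xyz":[-0.04,0,-0.064],"angular":[0,0,0],"hand":0.03},{"xyz":[-0.064,0,-0.1],"angular":[0,0,0],"hand":0.03},{"xyz":[-0.086,0,-0.135],"angular":[0,0,0],"hand":0.03},{"xyz":[-0.108,0.002,-0.15],"angular":[1.7,-1.2,-7.8],"hand":0.03},{"xyz":[-0.136,0.004,-0.15],"angular":[3.5,-2.5,-15.6],"hand":0.03},{"xyz":[-0.165,0.007,-0.15],"angular":[5.2,-3.8,-23.4],"hand":0.03},{"xyz":[-0.195,0.01,-0.14],"angular":[6.9,-5,-31.2],"hand":0.03},{"xyz":[-0.212,0.01,-0.125],"angular":[9.3,-5.1,-39],"hand":0.03},{"xyz":[-0.228,0.01,-0.11],"angular":[11.7,-5.2,-46.8],"hand":0.03},{"xyz":[-0.245,0.01,-0.095],"angular":[14.1,-5.3,-54.5],"hand":0.03},{"xyz":[-0.261,0.009,-0.08],"angular":[16.5,-5.3,-62.3],"hand":0.03},{"xyz":[-0.277,0.006,-0.066],"angular":[19.2,-4,-70],"hand":0.03},{"xyz":[-0.293,0.003,-0.052],"angular":[21.9,-2.6,-77.6],"hand":0.03},{"xyz":[-0.31,0,-0.037],"angular":[24.6,-1.2,-85.3],"hand":0.03},{"xyz":[-0.326,-0.003,-0.023],"angular":[27.3,0.2,-93],"hand":0.03},{"xyz":[-0.326,-0.003,-0.023],"angular":[27.3,0.2,-93],"hand":0.03},{"xyz":[-0.326,-0.003,-0.023],"angular":[27.3,0.2,-93],"hand":0.03}]'
sed -i 's/^P=tw.*$/P=tw(place(0,dz=.10),t);up=cur/' plan.py; python3 plan.py | tail -14; python3 - <<'E'
from h import *
p=capture("scene");save(p,"lift.png",None,1);print(get_obs()["gripper_width"],get_obs()["joint_pos"].round(2))
E
```

```text
t: 8.6
tool_pos: [0.627, 0.0775, 0.3579]
eef_rot: [0.423, -2.639, 1.298]
wrist_force: [-0.7, 0.5, -3.5]
gripper_width: 0.54
gripper_force: 63.1
3.092248679337217e-11 [-0.18  0.7  -0.4   1.58  0.96  1.63  0.99]
1.6549074453031665e-05 [ 0.1   0.89 -0.49  1.66  1.2   1.73  2.02]
2.2553188679108604e-06 [ 0.08  1.03 -0.47  1.67  1.24  1.67  1.89]
fit axis [-0.74  0.11  0.66] origin [ 0.686 -0.093  0.193]
fit axis [-0.6   0.07  0.8 ] origin [ 0.671 -0.126  0.167]
fit axis [-0.42  0.03  0.91] origin [ 0.652 -0.16   0.143]
fit axis [-0.22  0.01  0.98] origin [ 0.629 -0.193  0.123]
fit axis [-0. -0.  1.] origin [ 0.603 -0.226  0.106]
[0.0, 0.0, 0.0] [0.0, 0.0, 0.0] world [0.627 0.077 0.358]
[-0.005, -0.006, 0.039] [1.6, 3.0, -12.8] world [0.632 0.044 0.337]
[-0.007, -0.011, 0.078] [2.4, 6.2, -25.6] world [0.635 0.01  0.317]
[-0.007, -0.016, 0.117] [2.5, 9.4, -38.5] world [ 0.636 -0.023  0.296]
[-0.006, -0.019, 0.156] [1.7, 12.6, -51.5] world [ 0.635 -0.056  0.276]
[-0.003, -0.022, 0.194] [0.3, 15.6, -64.4] world [ 0.631 -0.089  0.256]
0.5402991837220315 [-0.18  0.7  -0.4   1.58  0.96  1.63  0.99]
```

View pics/lift.png

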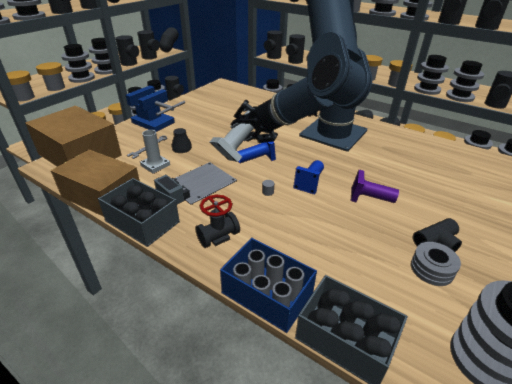

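The picture shows the fitting held in the gripper at about (235,140), turning upright. Everything else is in place, so I'll continue.

```bash
python3 -m inch '[{"xyz":[-0.003,-0.003,0.02],"angular":[0.8,1.5,-6.4],"hand":0.03},{"xyz":[-0.005,-0.006,0.039],"angular":[1.6,3,-12.8],"hand":0.03},{"xyz":[-0.006,-0.008,0.058],"angular":[2,4.6,-19.2],"hand":0.03},{"xyz":[-0.007,-0.011,0.078],"angular":[2.4,6.2,-25.6],"hand":0.03},{"xyz":[-0.007,-0.013,0.097],"angular":[2.5,7.8,-32],"hand":0.03},{"xyz":[-0.007,-0.016,0.117],"angular":[2.5,9.4,-38.5],"hand":0.03},{"xyz":[-0.007,-0.017,0.136],"angular":[2.1,11,-45],"hand":0.03},{"xyz":[-0.006,-0.019,0.156],"angular":[1.7,12.6,-51.5],"hand":0.03},{"xyz":[-0.005,-0.02,0.175],"angular":[1,14.1,-58],"hand":0.03},{"xyz":[-0.003,-0.022,0.194],"angular":[0.3,15.6,-64.4],"hand":0.03},{"xyz":[-0.003,-0.022,0.194],"angular":[0.3,15.6,-64.4],"hand":0.03},{"xyz":[-0.003,-0.022,0.194],"angular":[0.3,15.6,-64.4],"hand":0.03},{"xyz":[-0.003,-0.022,0.194],"angular":[0.3,15.6,-64.4],"hand":0.03}]'
cat > look.py <<'E'
import sys
from fk2 import *
from fit import fitting_parts
# held/standing fitting: outlines of the model in both views over the picture
name=sys.argv[1]
o=get_obs();t=toolF(np.radians(25),.085,-1)
A=R.from_rotvec(o["eef_rot"]).as_matrix()
Rm=A@t[0].T;pos=o["tool_pos"]-Rm@t[1];print("model origin",pos.round(4),"axis",Rm[:,2].round(3))
print("station frame",(place(0)[0].T@(pos-[SX,SY,0])).round(4))
out=[]
for n in("top","scene"):
    p=capture(n);u=proj(p,pos+[0,0,.05]);big=cv2.resize(np.array(p["img"])[:,:,::-1],None,fx=4,fy=4)
    for q in fitting_parts():
        uv=np.array([proj(p,Rm@v+pos) for v in q])*4+1.5
        cv2.polylines(big,[cv2.convexHull(uv.astype(np.int32))],True,(0,255,0),1)
    c=(u*4).astype(int);out.append(big[c[1]-200:c[1]+200,c[0]-200:c[0]+200])
cv2.imwrite("pics/"+name,np.hstack(out))
E
python3 look.py held.png; python3 - <<'E'
from fk2 import *
print(get_obs()["joint_pos"].round(2),get_obs()["gripper_width"]);relrows([tw(place(0,dz=.1),TF),tw(place(0,dz=.0),TF)])
E
```

```text
t: 9.95
tool_pos: [0.6325, -0.0872, 0.257]
eef_rot: [1.341, -1.643, 0.857]
wrist_force: [0.6, 0.6, -3.2]
gripper_width: 0.541
gripper_force: 63.2
model origin [ 0.6053 -0.2245  0.1063] axis [-0.004 -0.001  1.   ]
station frame [-0.0185  0.0022  0.1063]
[ 0.05  0.88 -0.42  1.66  1.17  1.68  2.04] 0.5489229112756365
[0.0, 0.001, 0.002] [-0.2, 0.1, -0.1] world [ 0.631 -0.089  0.256]
[-0.091, 0.001, 0.044] [-0.2, 0.1, -0.1] world [ 0.631 -0.089  0.156]
```

View pics/held.png

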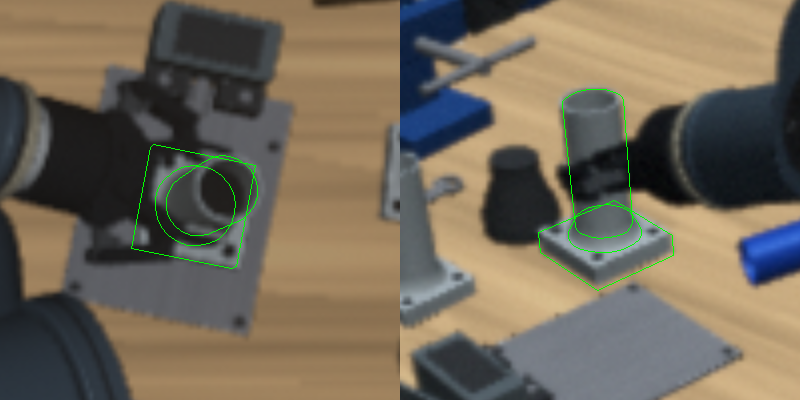

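The held picture shows the fitting upright, matching the green model in both views, with its flange at about (600,240) over the plate. Lowering now.

```bash
python3 -m inch '[{"xyz":[-0.02,0.001,0.011],"angular":[-0.2,0.1,-0.1],"hand":0.03},{"xyz":[-0.04,0.001,0.02],"angular":[-0.2,0.1,-0.1],"hand":0.03},{"xyz":[-0.06,0.001,0.03],"angular":[-0.2,0.1,-0.1],"hand":0.03},{"xyz":[-0.075,0.001,0.037],"angular":[-0.2,0.1,-0.1],"hand":0.03},{"xyz":[-0.084,0.001,0.041],"angular":[-0.2,0.1,-0.1],"hand":0.03},{"xyz":[-0.084,0.001,0.041],"angular":[-0.2,0.1,-0.1],"hand":0.03},{"xyz":[-0.084,0.001,0.041],"angular":[-0.2,0.1,-0.1],"hand":0.03}]'
python3 -m inch '[{"xyz":[-0.002,0,0.001],"angular":[0,0,0],"hand":0.03},{"xyz":[-0.0035,0,0.0016],"angular":[0,0,0],"hand":0.03},{"xyz":[-0.005,0,0.0023],"angular":[0,0,0],"hand":0.03},{"xyz":[-0.005,0,0.0023],"angular":[0,0,0],"hand":0.03},{"xyz":[-0.005,0,0.0023],"angular":[0,0,0],"hand":0.03}]'; python3 look.py low.png
```

```text
t: 10.75
tool_pos: [0.6311, -0.0901, 0.1636]
eef_rot: [1.337, -1.639, 0.852]
wrist_force: [-0.0, 0.3, -3.5]
gripper_width: 0.547
gripper_force: 63.3
t: 11.25
tool_pos: [0.6309, -0.0903, 0.1576]
eef_rot: [1.337, -1.639, 0.851]
wrist_force: [-0.3, 0.3, -4.4]
gripper_width: 0.54
gripper_force: 63.3
model origin [ 0.6023 -0.2278  0.0075] axis [0.002 0.001 1.   ]
station frame [-0.0208 -0.0017  0.0075]
```

Model height is 7.5 mm with no contact yet, so I'll step down another 1 mm at a time.

```bash
for i in 1 2; do python3 -m inch '[{"xyz":[-0.001,0,0.0004],"angular":[0,0,0],"hand":0.03},{"xyz":[-0.001,0,0.0004],"angular":[0,0,0],"hand":0.03},{"xyz":[-0.001,0,0.0004],"angular":[0,0,0],"hand":0.03}]'|grep -E "force|tool"; done
```

```text
tool_pos: [0.6308, -0.0902, 0.1564]
wrist_force: [-0.5, -0.8, -3.8]
gripper_force: 63.3
tool_pos: [0.6309, -0.0902, 0.1553]
wrist_force: [0.4, 0.1, -3.7]
gripper_force: 63.3
```

```bash
for i in 1 2; do python3 -m inch '[{"xyz":[-0.001,0,0.0004],"angular":[0,0,0],"hand":0.03},{"xyz":[-0.001,0,0.0004],"angular":[0,0,0],"hand":0.03},{"xyz":[-0.001,0,0.0004],"angular":[0,0,0],"hand":0.03}]'|grep -E "force|tool"; done; python3 look.py low.png
```

```text
tool_pos: [0.6309, -0.09, 0.1545]
wrist_force: [-1.0, 0.7, -0.9]
gripper_force: 63.7
tool_pos: [0.6309, -0.09, 0.1542]
wrist_force: [-2.2, 3.2, 6.1]
gripper_force: 64.2
model origin [ 0.6022 -0.2278  0.0043] axis [0.002 0.003 1.   ]
station frame [-0.0208 -0.0018  0.0043]
```

View pics/low.png

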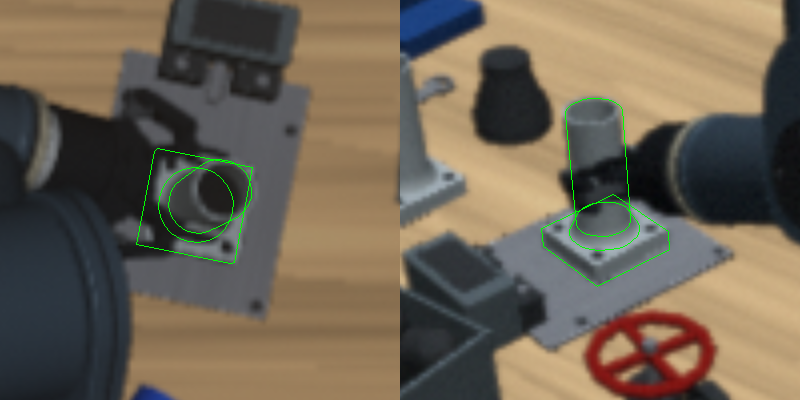

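The picture shows the fitting standing on the plate (flange at about (605,240)), clear of the stops, and the force shows contact. I'll release and back off.

```bash
python3 -m inch '[{"xyz":[0,0,0],"angular":[0,0,0],"hand":0.055},{"xyz":[0,0,0],"angular":[0,0,0],"hand":0.07},{"xyz":[0,0,0],"angular":[0,0,0],"hand":0.085},{"xyz":[0,0,0],"angular":[0,0,0],"hand":0.085},{"xyz":[0,0,0],"angular":[0,0,0],"hand":0.085},{"xyz":[0,0,0],"angular":[0,0,0],"hand":0.085},{"xyz":[0,0,0],"angular":[0,0,0],"hand":0.085},{"xyz":[0,0,-0.03],"angular":[0,0,0],"hand":0.085},{"xyz":[0,0,-0.06],"angular":[0,0,0],"hand":0.085},{"xyz":[0,0,-0.09],"angular":[0,0,0],"hand":0.085},{"xyz":[0,0,-0.13],"angular":[0,0,0],"hand":0.085},{"xyz":[0,0,-0.17],"angular":[0,0,0],"hand":0.085},{"xyz":[0,0,-0.17],"angular":[0,0,0],"hand":0.085}]'
cat > stand.py <<'E'
from fk2 import *
from fit import fitting_parts,sil,grey
from scipy.optimize import minimize
def stand(vis=None,x0=-.02):
    t0=place(0,x0)[1];Ps=[capture("top"),capture("scene")];P=fitting_parts();res=[]
    # flange+neck silhouette edges: compare with bright mask in scene view and in top view
    for p in Ps:
        hsv=cv2.cvtColor(np.array(p["img"]),cv2.COLOR_RGB2HSV);g=hsv[...,2].astype(float)
        e=cv2.GaussianBlur(np.hypot(cv2.Sobel(g,-1,1,0),cv2.Sobel(g,-1,0,1)),(0,0),1.0)
        res.append(e)
    def line(v):
        c=0
        Rm=R.from_euler('z',v[2]).as_matrix();t=np.array([v[0],v[1],.006])
        for p,e in zip(Ps,res):
            uv=[]
            for q in P:
                h=cv2.convexHull(np.array([proj(p,Rm@w+t) for w in q]).astype(np.float32))[:,0]
                for a,b in zip(h,np.roll(h,-1,0)):uv+= [a+(b-a)*s for s in np.linspace(0,1,max(2,int(np.hypot(*(b-a)))),endpoint=False)]
            uv=np.array(uv,np.float32);c-=cv2.remap(e.astype(np.float32),uv[:,:1],uv[:,1:],cv2.INTER_LINEAR).mean()
        return c
    best=differential_evolution(line,[(t0[0]-.025,t0[0]+.025),(t0[1]-.025,t0[1]+.025),(SYAW-.25,SYAW+.25)],seed=2,maxiter=25,popsize=10)
    v=best.x;loc=place(0)[0].T@(np.array([v[0],v[1],.006])-[SX,SY,0])
    print("world",v[:2].round(4),"station",loc.round(4),"yaw rel",np.degrees(v[2]-SYAW).round(1),best.fun)
    if vis:
        out=[];Rm=R.from_euler('z',v[2]).as_matrix();t=np.array([v[0],v[1],.006])
        for p in Ps:
            u=proj(p,t+[0,0,.05]);big=cv2.resize(np.array(p["img"])[:,:,::-1],None,fx=4,fy=4)
            for q in P:
                cv2.polylines(big,[cv2.convexHull((np.array([proj(p,Rm@w+t) for w in q])*4+1.5).astype(np.int32))],True,(0,255,0),1)
            c=(u*4).astype(int);out.append(big[c[1]-200:c[1]+200,c[0]-200:c[0]+200])
        cv2.imwrite("pics/"+vis,np.hstack(out))
    return v
from scipy.optimize import differential_evolution
E
python3 -c "
from stand import *
stand('stand.png');print(get_obs()['joint_pos'].round(2))"
```

```text
t: 13.95
tool_pos: [0.6626, 0.0673, 0.2267]
eef_rot: [1.346, -1.641, 0.854]
wrist_force: [-0.4, 1.1, -0.8]
gripper_width: 0.994
gripper_force: 0.0
world [ 0.6023 -0.2271] station [-0.0209 -0.001   0.006 ] yaw rel -5.0 -268.31756591796875
[-0.15  0.99 -0.45  1.48  1.06  1.82  1.99]
```

View pics/stand.png

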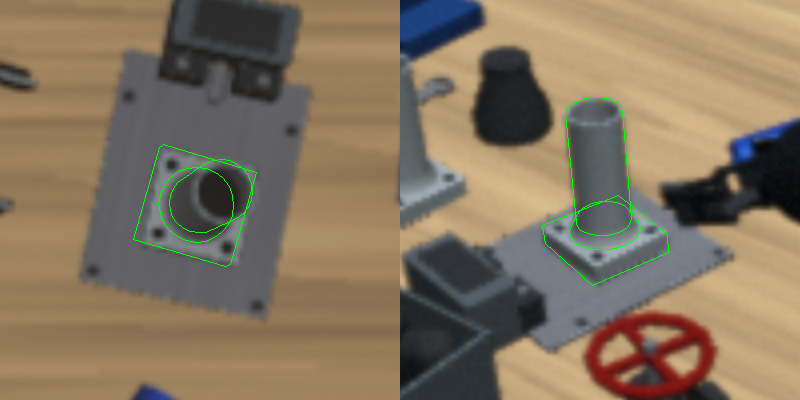

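The picture shows the fitting upright on the plate. The bolt holes at (172,163), (158,233) and (228,247) lie on the station's 11.5° axes, so it is square. The fitted yaw of -5° is just edge noise. Next is the push pose: fingers half open, tool tilted 30° forward, at the near flange face.

```bash
cat > push.py <<'E'
from fk2 import *
def pushpose(xc,flip,tilt=30,zt=.015,yc=-.001): # xc: station x of front finger edge
    a=np.radians(tilt);z=np.array([np.sin(a),0,-np.cos(a)]);y=np.array([0,flip,0.]);x=np.cross(y,z)
    tip=np.array([xc-.011*np.cos(a),yc,zt]);S=place(0,0)[0]
    return S@(tip-z*.171)+[SX,SY,0],S@np.c_[x,y,z]
E
python3 - <<'E'
from push import *
o=log();q=o["joint_pos"]
for tilt in(25,32):
  for f in(1,-1):
    a=ik(*pushpose(-.09,f,tilt),q,12);b=ik(*pushpose(.0,f,tilt),a[1]);print(tilt,f,a[0],a[1].round(2),b[0],b[1].round(2))
E
```

```text
25 1 3.13163293907582e-06 [ 1.14  1.15 -1.46  2.32  1.79  1.13  0.08] 3.276775519593829e-07 [ 1.08  1.18 -1.42  2.09  1.74  1.11  0.26]
25 -1 2.4795726656005965e-06 [ 0.81  0.75 -0.71  2.33  2.14  0.48  2.76] 0.009053236311776102 [ 0.56  0.73 -0.38  2.12  2.11  0.23  2.76]
32 1 0.015989547097379764 [ 1.16  1.19 -1.46  2.4   1.97  1.18 -0.04] 2.5044799076743677e-07 [ 1.1   1.21 -1.42  2.19  1.94  1.12  0.11]
32 -1 0.02172193749120338 [ 0.98  0.89 -0.99  2.4   2.22  0.75  2.76] 1.1449824998664156e-06 [ 0.82  0.84 -0.77  2.2   2.22  0.56  2.76]
```

```bash
python3 - <<'E'
from push import *
T=capture("top")
for uv,z in(((250,112),.13),((250,137),.13),((237,124),.13),((264,124),.13),((245,149),.02),((236,143),.02)):print(uv,atz(T,uv,z).round(3))
q=get_obs()["joint_pos"];t=toolF(np.radians(25),.06,-1)
cur=(get_obs()["tool_pos"],R.from_rotvec(get_obs()["eef_rot"]).as_matrix())
W=tw(place(0,-.0209,-.001),t);relrows([back(W,.17),back(W,.10),W])
a=ik(*W,q);print(a[0],a[1].round(2));b=ik(*tw(place(0,.042,-.001),t),a[1]);print(b[0],b[1].round(2))
o=np.array(rr.x[:21]).reshape(7,3);p=np.zeros(3);A=np.eye(3)
for i in range(7):
    p=p+A@o[i];print(i+1,p.round(3));A=A@R.from_euler('zyzyzyz'[i],(1 if i%2 else -1)*b[1][i]).as_matrix()
print(tw(place(0,.042),t)[0])
E
```

```text
(250, 112) [ 0.838 -0.006  0.13 ]
(250, 137) [ 0.759 -0.006  0.13 ]
(237, 124) [0.8   0.034 0.13 ]
(264, 124) [ 0.8  -0.05  0.13]
(245, 149) [0.742 0.01  0.02 ]
(236, 143) [0.762 0.04  0.02 ]
[-0.02, 0.001, 0.009] [0.1, -0.1, 0.1] world [0.661 0.061 0.203]
[-0.02, 0.001, 0.079] [0.1, -0.1, 0.1] world [ 0.649 -0.001  0.174]
[-0.02, 0.0, 0.179] [0.1, -0.1, 0.1] world [ 0.63  -0.09   0.131]
3.518344416184489e-07 [ 0.04  1.06 -0.4   1.67  1.23  1.61  1.87]
1.9100555970208433e-07 [ 0.05  1.11 -0.38  1.49  1.25  1.63  2.01]
1 [-0.     0.     0.283]
2 [-0.    -0.008  0.267]
3 [ 0.485 -0.038  0.511]
4 [ 0.525 -0.055  0.525]
5 [0.728 0.066 0.207]
6 [0.726 0.064 0.211]
7 [0.718 0.025 0.192]
[ 0.69222194 -0.10134267  0.13137905]
```

Gripping the neck again and pushing along station x is simple and well within reach. The wrist clears the handwheel by about 25 mm. I'll re-grasp 10 mm lower on the neck.

```bash
python3 -m inch '[{"xyz":[-0.0066,0.0005,0.03],"angular":[0.1,-0.1,0.1],"hand":0.085},{"xyz":[-0.0066,0.0005,0.065],"angular":[0.1,-0.1,0.1],"hand":0.085},{"xyz":[-0.0066,0.0005,0.1],"angular":[0.1,-0.1,0.1],"hand":0.085},{"xyz":[-0.0066,0.0005,0.13],"angular":[0.1,-0.1,0.1],"hand":0.085},{"xyz":[-0.0066,0.0005,0.155],"angular":[0.1,-0.1,0.1],"hand":0.085},{"xyz":[-0.0066,0.0005,0.172],"angular":[0.1,-0.1,0.1],"hand":0.085},{"xyz":[-0.0066,0.0005,0.172],"angular":[0.1,-0.1,0.1],"hand":0.085},{"xyz":[-0.0066,0.0005,0.172],"angular":[0.1,-0.1,0.1],"hand":0.06},{"xyz":[-0.0066,0.0005,0.172],"angular":[0.1,-0.1,0.1],"hand":0.03},{"xyz":[-0.0066,0.0005,0.172],"angular":[0.1,-0.1,0.1],"hand":0.03},{"xyz":[-0.0066,0.0005,0.172],"angular":[0.1,-0.1,0.1],"hand":0.03},{"xyz":[-0.0066,0.0005,0.172],"angular":[0.1,-0.1,0.1],"hand":0.03},{"xyz":[-0.0066,0.0005,0.172],"angular":[0.1,-0.1,0.1],"hand":0.03},{"xyz":[-0.0066,0.0005,0.172],"angular":[0.1,-0.1,0.1],"hand":0.03},{"xyz":[-0.0066,0.0005,0.172],"angular":[0.1,-0.1,0.1],"hand":0.03},{"xyz":[-0.0066,0.0005,0.172],"angular":[0.1,-0.1,0.1],"hand":0.03}]'
python3 - <<'E'
from push import *
o=log();A=R.from_rotvec(o["eef_rot"]).as_matrix();S=place(0)[0]
t=toolF(np.radians(25),.075,-1)
Rm=A@t[0].T;print("model",(S.T@(o["tool_pos"]-Rm@t[1]-[SX,SY,0])).round(4),Rm[:,2].round(4),"yaw",np.degrees(np.arctan2(Rm[1,0],Rm[0,0])-SYAW).round(2))
print("station +x 10mm in tool",(A.T@S[:,0]*.01).round(5),"y",(A.T@S[:,1]*.01).round(5),o["wrist_force"].round(1),(S.T@o["wrist_force"]).round(1))
E
```

```text
t: 15.7
tool_pos: [0.631, -0.0883, 0.1469]
eef_rot: [1.339, -1.641, 0.855]
wrist_force: [1.5, 6.3, 6.5]
gripper_width: 0.542
gripper_force: 62.2
model [-0.0204  0.0005  0.0065] [-1.4e-03  1.0e-04  1.0e+00] yaw 0.03
station +x 10mm in tool [-1.e-05 -1.e-02  1.e-05] y [-0.00423 -0.      -0.00906] [1.5 6.3 6.5] [0.2 6.5 6.5]
```

```bash
python3 -m inch '[{"xyz":[0,-0.006,0],"angular":[0,0,0],"hand":0.03},{"xyz":[0,-0.014,0],"angular":[0,0,0],"hand":0.03},{"xyz":[0,-0.022,0],"angular":[0,0,0],"hand":0.03},{"xyz":[0,-0.03,0],"angular":[0,0,0],"hand":0.03},{"xyz":[0,-0.037,0],"angular":[0,0,0],"hand":0.03},{"xyz":[0,-0.043,0],"angular":[0,0,0],"hand":0.03},{"xyz":[0,-0.046,0],"angular":[0,0,0],"hand":0.03},{"xyz":[0,-0.046,0],"angular":[0,0,0],"hand":0.03}]'
cat > st.py <<'E'
from push import *
o=get_obs();A=R.from_rotvec(o["eef_rot"]).as_matrix();S=place(0)[0];t=toolF(np.radians(25),.075,-1);Rm=A@t[0].T
print("model",(S.T@(o["tool_pos"]-Rm@t[1]-[SX,SY,0])).round(4),(S.T@Rm[:,2]).round(4),"F",(S.T@o["wrist_force"]).round(1),"M",(S.T@o["moment"]).round(2),o["t"],o["gripper_width"].round(3))
E
python3 st.py
python3 -m inch '[{"xyz":[0,-0.003,0],"angular":[0,0,0],"hand":0.03},{"xyz":[0,-0.006,0],"angular":[0,0,0],"hand":0.03},{"xyz":[0,-0.008,0],"angular":[0,0,0],"hand":0.03},{"xyz":[0,-0.008,0],"angular":[0,0,0],"hand":0.03}]'>/dev/null;python3 st.py
```

```text
t: 16.5
tool_pos: [0.6757, -0.099, 0.1467]
eef_rot: [1.336, -1.64, 0.853]
wrist_force: [-3.3, -0.7, 4.3]
gripper_width: 0.538
gripper_force: 61.7Traceback (most recent call last):
  File "st.py", line 3, in <module>
    print("model",(S.T@(o["tool_pos"]-Rm@t[1]-[SX,SY,0])).round(4),(S.T@Rm[:,2]).round(4),"F",(S.T@o["wrist_force"]).round(1),"M",(S.T@o["moment"]).round(2),o["t"],o["gripper_width"].round(3))
                                                                                                                                                                    ^^^^^^^^^^^^^^^^^^^^^^^^
AttributeError: 'float' object has no attribute 'round'
Traceback (most recent call last):
  File "st.py", line 3, in <module>
    print("model",(S.T@(o["tool_pos"]-Rm@t[1]-[SX,SY,0])).round(4),(S.T@Rm[:,2]).round(4),"F",(S.T@o["wrist_force"]).round(1),"M",(S.T@o["moment"]).round(2),o["t"],o["gripper_width"].round(3))
                                                                                                                                                                    ^^^^^^^^^^^^^^^^^^^^^^^^
AttributeError: 'float' object has no attribute 'round'
```

```bash
sed -i 's/o\["gripper_width"\].round(3)/o["gripper_width"]/' st.py; python3 st.py
for i in 1 2; do python3 -m inch '[{"xyz":[0,-0.001,0],"angular":[0,0,0],"hand":0.03},{"xyz":[0,-0.002,0],"angular":[0,0,0],"hand":0.03},{"xyz":[0,-0.002,0],"angular":[0,0,0],"hand":0.03}]'>/dev/null;python3 st.py; done
```

```text
model [ 0.0308 -0.0014  0.0067] [0.0034 0.0032 1.    ] F [-12.8   1.4   8.5] M [-0.57  1.43 -2.28] 16.9 0.5398713596508058
model [ 0.0326 -0.0014  0.0067] [0.0038 0.0033 1.    ] F [-13.1   1.7   9. ] M [-0.62  1.58 -2.5 ] 17.2 0.5375335837694742
model [ 0.0345 -0.0014  0.0068] [0.004  0.0034 1.    ] F [-13.2   2.2  10.4] M [-0.68  1.69 -2.68] 17.5 0.5397608569971112
```

```bash
for i in 1 2 3; do python3 -m inch '[{"xyz":[0,-0.001,0],"angular":[0,0,0],"hand":0.03},{"xyz":[0,-0.002,0],"angular":[0,0,0],"hand":0.03},{"xyz":[0,-0.002,0],"angular":[0,0,0],"hand":0.03}]'>/dev/null;python3 st.py; done
```

```text
model [ 0.0363 -0.0015  0.0068] [0.0042 0.0035 1.    ] F [-15.1   2.4   9.9] M [-0.76  1.73 -2.69] 17.8 0.5414339943812296
model [ 0.0382 -0.0015  0.0068] [0.0044 0.0036 1.    ] F [-15.1   1.7  10.5] M [-0.75  1.78 -2.8 ] 18.1 0.5383680111052215
model [ 0.0387 -0.0015  0.0069] [0.0069 0.0044 1.    ] F [-21.1   3.1  13.5] M [-1.13  2.64 -4.35] 18.4 0.5416590146974563
```

The stops are reached: the force jumped and forward motion stopped. I'll nudge slightly further and hold.

```bash
python3 -m inch '[{"xyz":[0,-0.0008,0],"angular":[0,0,0],"hand":0.03},{"xyz":[0,-0.0008,0],"angular":[0,0,0],"hand":0.03},{"xyz":[0,-0.0008,0],"angular":[0,0,0],"hand":0.03},{"xyz":[0,-0.0008,0],"angular":[0,0,0],"hand":0.03},{"xyz":[0,-0.0008,0],"angular":[0,0,0],"hand":0.03}]'>/dev/null; python3 st.py; cat > pv.py <<'E'
import sys
from h import *
from fk2 import place
out=[]
for n in("top","scene"):
    p=capture(n);c=proj(p,place(0,.05)[1]+[0,0,.03]).astype(int);out.append(cv2.resize(np.array(p["img"])[c[1]-50:c[1]+50,c[0]-50:c[0]+50,::-1],None,fx=4,fy=4,interpolation=cv2.INTER_CUBIC))
cv2.imwrite("pics/"+sys.argv[1],np.hstack(out))
E
python3 pv.py press.png
```

```text
model [ 0.0387 -0.0015  0.007 ] [0.008  0.0047 1.    ] F [-24.9   5.7  14.5] M [-1.26  3.05 -5.01] 18.9 0.5419893962312631
```

View pics/press.png

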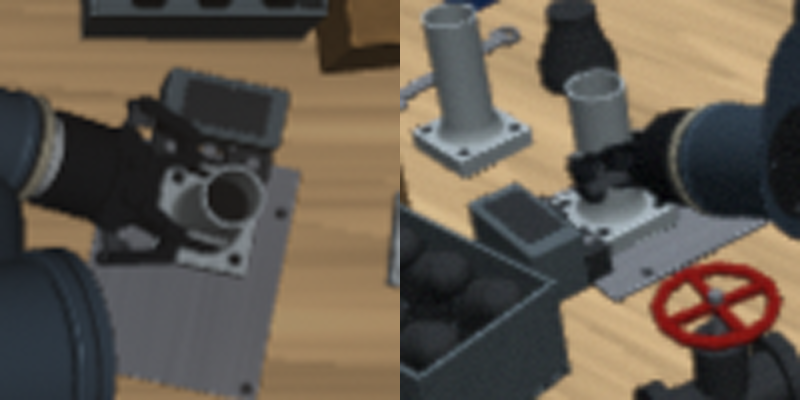

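The picture shows the flange flat against both stop blocks (top view, at about (215,160)), upright, with the handwheel clear. Now hold for over two seconds.

```bash
for i in 1 2; do python3 -m inch '[{"xyz":[0,0,0],"angular":[0,0,0],"hand":0.03},{"xyz":[0,0,0],"angular":[0,0,0],"hand":0.03},{"xyz":[0,0,0],"angular":[0,0,0],"hand":0.03},{"xyz":[0,0,0],"angular":[0,0,0],"hand":0.03},{"xyz":[0,0,0],"angular":[0,0,0],"hand":0.03},{"xyz":[0,0,0],"angular":[0,0,0],"hand":0.03},{"xyz":[0,0,0],"angular":[0,0,0],"hand":0.03},{"xyz":[0,0,0],"angular":[0,0,0],"hand":0.03},{"xyz":[0,0,0],"angular":[0,0,0],"hand":0.03},{"xyz":[0,0,0],"angular":[0,0,0],"hand":0.03},{"xyz":[0,0,0],"angular":[0,0,0],"hand":0.03},{"xyz":[0,0,0],"angular":[0,0,0],"hand":0.03}]'>/dev/null; python3 st.py; done
python3 -m inch '[{"xyz":[0,0.003,0],"angular":[0,0,0],"hand":0.03},{"xyz":[0,0.006,0],"angular":[0,0,0],"hand":0.03},{"xyz":[0,0.01,0],"angular":[0,0,0],"hand":0.03},{"xyz":[0,0.014,0],"angular":[0,0,0],"hand":0.03},{"xyz":[0,0.02,0],"angular":[0,0,0],"hand":0.03},{"xyz":[0,0.027,0],"angular":[0,0,0],"hand":0.03},{"xyz":[0,0.034,0],"angular":[0,0,0],"hand":0.03},{"xyz":[0,0.041,0],"angular":[0,0,0],"hand":0.03},{"xyz":[0,0.048,0],"angular":[0,0,0],"hand":0.03},{"xyz":[0,0.052,0],"angular":[0,0,0],"hand":0.03},{"xyz":[0,0.052,0],"angular":[0,0,0],"hand":0.03}]' >/dev/null; python3 st.py
```

```text
model [ 0.0387 -0.0015  0.0069] [0.008  0.0047 1.    ] F [-24.8   4.2  15.1] M [-1.28  2.98 -4.97] 20.2 0.5343470596245529
model [ 0.0388 -0.0015  0.007 ] [0.008  0.0047 1.    ] F [-25.4   4.9  14.2] M [-1.32  3.03 -4.98] 21.4 0.5393194908341012
model [-0.0072  0.0005  0.0065] [-2.3e-03 -5.0e-04  1.0e+00] F [3.  1.  5.6] M [-0.16 -0.01  0.49] 22.5 0.5404880421316574
```

```bash
python3 -m inch '[{"xyz":[0,0,0],"angular":[0,0,0],"hand":0.055},{"xyz":[0,0,0],"angular":[0,0,0],"hand":0.07},{"xyz":[0,0,0],"angular":[0,0,0],"hand":0.085},{"xyz":[0,0,0],"angular":[0,0,0],"hand":0.085},{"xyz":[0,0,0],"angular":[0,0,0],"hand":0.085},{"xyz":[0,0,0],"angular":[0,0,0],"hand":0.085},{"xyz":[0,0,0],"angular":[0,0,0],"hand":0.085},{"xyz":[0,0,-0.03],"angular":[0,0,0],"hand":0.085},{"xyz":[0,0,-0.06],"angular":[0,0,0],"hand":0.085},{"xyz":[0,0,-0.09],"angular":[0,0,0],"hand":0.085},{"xyz":[0,0,-0.13],"angular":[0,0,0],"hand":0.085},{"xyz":[0,0,-0.16],"angular":[0,0,0],"hand":0.085},{"xyz":[0,0,-0.16],"angular":[0,0,0],"hand":0.085},{"xyz":[0,0,-0.16],"angular":[0,0,0],"hand":0.085}]'; python3 pv.py end.png
```

```text
t: 23.9
tool_pos: [0.6722, 0.0511, 0.2141]
eef_rot: [1.34, -1.641, 0.854]
wrist_force: [-0.6, -0.2, -0.4]
gripper_width: 0.993
gripper_force: 0.0
```

View pics/end.png

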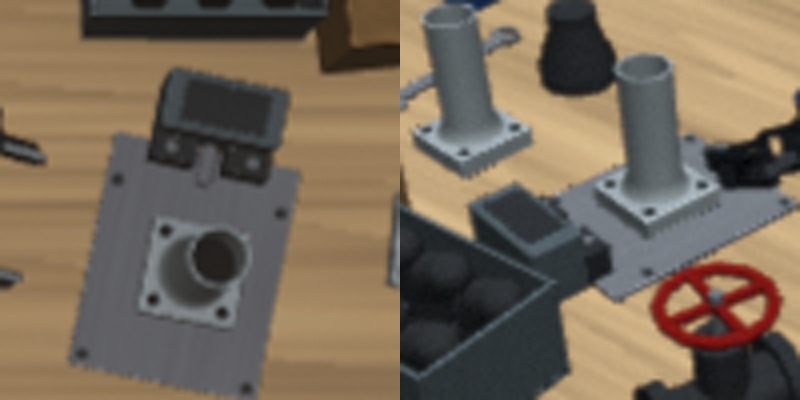

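The picture shows the fitting upright near the plate's centre (top crop (195,265)) and the pin sprung out at (207,170). The gripper is clear and the neighbouring stock is undisturbed. Handing in.

```bash
python3 -c "
from bench import *
print(job_done())"
```

```text
the job is handed in; nothing more can be done
None
```

I stood the fitting on the plate, pressed it against the stops at about 25 N for over two seconds, then eased it off and left it upright with the pin out and the other stock undisturbed; the job is handed in, and no verdict came back.

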